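Show the notched lapping glass to the loupe, label up

ROBOT

A 6-joint arm with a two-finger parallel gripper is mounted at the origin on the work surface. World frame = base frame: x ahead of the robot, y to its left, z up, the work surface at z = 0. Lengths are in m, angles in rad, forces in N, time in s.
With the tool pointing down it reaches from about 0.25 to 0.725 m from the base axis. Payload 4 kg.
Tool frame: the origin (TCP) lies between the finger pads, 19 mm behind the fingertips; this is the grasp point; z points along the fingers, y is the line along which they close (so a half turn about z gives the same grasp; the last joint's range is limited). The gripper opens to 85 mm and grips with 20 to 120 N. Pads are 22 mm wide; open, the fingers measure 114 mm over their backs; the gripper's body (76 mm by 85 mm) begins 54 mm behind the grasp point. The pads swing forward as they close: fully open they stand 13 mm farther back than shut.
Start: joints at [1.226, 0.241, 0.005, 1.335, 0, 1.571], TCP at [0.169, 0.471, 0.25] pointing down, gripper open.
Joint ranges: [-2.72, 2.72], [-1.05, 1.87], [-1.09, 1.28], [-1.99, 2.15], [-1.42, 1.44], [-3.14, 3.14]. Speed limits (rad/s): [2.79, 2.79, 3.14, 3.14, 3.14, 3.14].

INTERFACE

Orientations are given as a unit quaternion [x, y, z, w].
In Python, from workcell import * gives the robot as it stands. The module is installed in compiled form; this text tells all that it offers.
- The arm moves only by the tool arm_command, never from a script. Its arguments are lists of equal length, an entry for each row: "slide": the shift along the tool's x, y, z in cm, a list of three; "spin": the turn about the tool's z in degrees. A call has exactly 5 rows; each row is the pose to reach, as a shift and turn from the pose commanded when the call began, along the tool's axes at that moment; what a row does not reach only later rows make up. A row lasts 1/8 s, in which the tool goes at most 62.5 mm and 10.7 degrees, less where a joint would pass 70% of its speed; a pose out of reach is approached as far as the arm can. A call with a gripper value outside its range is refused whole. "jaw" is the finger opening in cm, from 0 to 8.54, set as the call begins (left out, the last holds). The fingers move at their own pace and stop on an object; the grip force is fixed at half the most. Time passes only in rows, so rows that repeat a pose let the fingers close, or fill a call up. It gives the time, the measured TCP pose, the force, the opening and the grip force at its end, in the units of the state.
- get_obs(): the state, without advancing time (a new reading comes with each control period).
- camera(name): name is "side" or "top" or "wrist"; returns a dict with "pixels" (480x640x3 uint8, red, green, blue), "range_z" (480x640 float32, m along the optical axis (not along the pixel's ray), 0 where there is no reading), "intrinsics" (3x3 intrinsics, pixels), "rvec" (rotation vector, rad) and "tvec" (3), from world to camera coordinates, as OpenCV has them. Camera axes: x right, y down, z forward; pixel columns grow to the right and rows downward; lengths in m; the calibration is good to about 2 mm. A picture is of the moment at which its call begins.
- job_done(): hands the job in; it is judged then, once.
Trained networks look in a picture, given as the dict that the camera call returned (one of the last four; its "shot" number tells which), for a name from the list of things; names that differ only in an ending like _2 or _b are one class to them, and where a whole thing is asked for, a point or a joint stands for the part that bears it (a point fixed in the world has none). Each returns a list of dicts, best first, with "confidence" (0 to 1); they miss things now and then, are a little off and sometimes report something else, mostly with a low value. They report only what shows in the picture. A call takes as long as a camera call. They do not tell look-alikes from the thing itself.
- recognise(picture, thing): "centre" ([column, row] in pixels, amid what is visible of it).
- landmark_of(picture, thing): "centre" ([column, row] in pixels: a listed point, or the origin of a listed thing).
The state is a dict: "clock": time; "joint_pos": joint angles; "joint_vel": joint speeds; "tau": joint torques, N m; "eef_pos": TCP position; "tool_rot": TCP orientation; "ft_force": force on the tool from outside, world axes, zero at the start; "ft_torque": the same for the moment, N m; "grip_width": finger opening in m; "grasp_force": force on a finger pad.
Only numpy, scipy, OpenCV 4.12 (cv2) and the standard library are available. Lean on these libraries where they do the work, as an engineer would, in place of code of your own. Each camera call takes 0.05 s, during which the arm holds its last target. There are 200 camera calls.

TASK

Two nib-lapping glasses stand frosted end down in beech feet; take the one with the notched corner at its frosted end, holding it by its clear end, and draw it straight up out of its foot before turning it. Turn it roughly level with its label face up and bring the label under the loupe, centred about 40 mm below the lens. Finish while still holding it there, still, for the repairer to read; leave the other glass and the bench things alone, and do not touch the loupe or let the glass down onto the cart.

Things in the scene. Friction and masses are not known exactly. Their poses are not given: they have to be found in the camera images.
- notched_glass: Glass to show: clear greenish bar 120 x 44 x 7 mm, 90 g, 45 mm at one end frosted white, with a 14 x 14 mm notch in one corner of that end. Origin: middle of the frosted end's edge. +z to the clear end, +y corner notched, +x normal of the label face (label towards you, frosted end down: notch lower right). Starts upright and loose in a foot, frosted end down, label facing any way.
- notched_glass_label (a point): Centre of the cream label (22 x 34 mm, red stripe) on the label face, 31 mm from the frosted end, 3.5 mm off mid thickness.
- notched_glass_clear_end (a point): Middle of the clear end of the notched glass, 120 mm from the frosted end; its top while it stands.
- square_glass: The other lapping glass: same size, frosting, label and axes, standing the same way in the other foot, but all its corners are square (no notch). Leave it standing.
- foot_a: Fixed beech foot of the notched glass: board 76 (x) x 70 (y) x 10 mm with a block 18 mm wide (y) across it, top at 38 mm height, cut by a slot 8.6 mm wide (x), open at both ends, floor at 24 mm height, on which the glass stands; the glass's lower corners hang free beside the block. Origin: centre of the underside; axes parallel to the glass's at the start.
- foot_b: Fixed beech foot of the square-cornered glass, same make as foot_a; the two feet may stand either way round, left or right.
- loupe: Jeweller's loupe on a fixed stand: iron base 84 mm across, upright rod 10 mm thick to 235 mm height; at 212 mm a thin rod runs 120 mm along the stand's -x (roughly to the robot) to a black loupe 38 mm across, from 222 down to 190 mm height. Origin: centre of the base's underside.
- loupe_lens (a point): Centre of the loupe's lower lens face, 190 mm above the cart, looking straight down.
- loupe_focus (a point): The point 40 mm straight below the lens, 150 mm above the cart: where the label's centre belongs.
- cap_stand: Fixed slotted beech block 60 x 150 x 30 mm with a fan of five gold-filled pen caps up to about 85 mm high; origin under its centre. A bystander.
- file: Flat steel file with wooden handle, lying, 220 mm long, 22 mm high at the handle; origin under its middle, +x to the file's tip. A bystander.
- pin_vise: Brass pin vise lying, 98 mm long, 11 mm thick, along its x. A bystander.
- oilstone: White Arkansas stone on a dark wooden block, 160 (x) x 60 (y) x 26 mm high; origin under its centre. A bystander.
- torch: Nickel-plated pocket torch lying along its x, 126 mm long, up to 33 mm thick. A bystander.
Mind the look-alikes: they are no part of the job. Leave any blue look-alike of the notched_glass alone. What is shaped like the loupe but blue is not meant.

How it is judged:
By the outcome, as a careful person would: the job done as asked, in the order asked, and still so for the second after the job is handed in, while the arm keeps its last pose, push and grip.
It also fails if it takes over 40 s, if anything falls off the work surface, if the arm or the gripper's body presses on something with over 40 N, if the wrist force passes 120 N, or if a joint passes its speed limit or range.

## Working session

There is one attempt and no reset: what is moved stays moved. The work goes in short steps, Python scripts to look and compute and a tool call to move; the robot and the scene stay as the last step left them, time stands still between calls to the robot, and variables do not carry over. Pictures are saved under pics/ and viewed, at most 10 in all, crops included, and the job is handed in when it is done.

Besides the shell and the picture viewer there is one more tool, called after "Call:" as a command line: name --pt "numbers of a row" for each row, then --argument value for the rest. arm_command: Moves the arm, as the interface text tells. Its arguments: {"type":"object","properties":{"slide":{"type":"array","items":{"type":"array","items":{"type":"number"}}},"spin":{"type":"array","items":{"type":"number"}},"jaw":{"type":"number"}},"required":["slide","spin"]}

```bash
mkdir -p pics
cat > h.py <<'E'
from workcell import *
import numpy as np, cv2
from scipy.spatial.transform import Rotation as R
def cam(n):
    p=camera(n); p['R']=cv2.Rodrigues(np.array(p['rvec'],float))[0]; p['t']=np.array(p['tvec'],float).ravel(); p['K']=np.array(p['intrinsics'],float); return p
def w(p,c,z=None):
    c=np.array(c,float); i=np.clip(np.round(c).astype(int),0,[639,479]); 
    if z is None:
        z=p['range_z'][i[1],i[0]]
    r=np.linalg.inv(p['K'])@[c[0],c[1],1]
    return p['R'].T@(r*z-p['t'])
def ray(p,c):
    r=p['R'].T@(np.linalg.inv(p['K'])@[c[0],c[1],1]); return -p['R'].T@p['t'], r
def atz(p,c,h):
    o,r=ray(p,c); return o+r*(h-o[2])/r[2]
def cloud(p):
    v,u=np.mgrid[:480,:640]; z=p['range_z']; r=np.stack([u,v,np.ones_like(u)],-1)@np.linalg.inv(p['K']).T
    return (r*z[...,None]-p['t'])@p['R']
def px(p,X):
    q=p['K']@(p['R']@np.array(X,float)+p['t']); return q[:2]/q[2]
E
python3 - <<'E'
from h import *
np.set_printoptions(precision=3,suppress=True)
for n in ['side','top']:
    p=cam(n); cv2.imwrite(f'pics/{n}1.png',p['pixels'][...,::-1]); print(n,'cam at',-p['R'].T@p['t'])
    for t in ['notched_glass','square_glass','notched_glass_label','notched_glass_clear_end','foot_a','foot_b','loupe','loupe_lens','loupe_focus']:
        for f in (recognise,landmark_of):
            try:
                for d in f(p,t)[:4]: print(t,f.__name__,np.array(d['centre']),round(d['confidence'],2),w(p,d['centre']))
            except Exception as e: print(t,f.__name__,e)
o=get_obs(); print(o['eef_pos'],o['tool_rot'],o['clock'])
E
```

```text
side cam at [0.495 0.652 0.722]
notched_glass call [338.4 178.4] 0.72 [ 0.57  -0.286  0.057]
notched_glass call [386.1 165.5] 0.59 [0.495 0.652 0.722]
notched_glass call [383.9 191.4] 0.7 [ 0.465 -0.291  0.03 ]
notched_glass call [341.7 200.4] 0.64 [ 0.559 -0.279  0.002]
square_glass call [332.1 404.7] 0.55 [0.516 0.292 0.096]
square_glass call [332.3 429.1] 0.6 [0.513 0.296 0.038]
square_glass call [385.4 181.4] 0.56 [ 0.465 -0.303  0.05 ]
notched_glass_label call [344.5 177. ] 0.85 [ 0.556 -0.271  0.073]
notched_glass_label call [385.6 166.5] 0.66 [0.495 0.652 0.722]
notched_glass_label call [386.3 179.3] 0.76 [ 0.463 -0.306  0.054]
notched_glass_label call [342.7 188.2] 0.55 [ 0.558 -0.274  0.041]
notched_glass_clear_end call [388.3 161.7] 0.8 [ 0.464 -0.307  0.1  ]
notched_glass_clear_end call [340.7 175.6] 0.79 [ 0.565 -0.279  0.07 ]
notched_glass_clear_end call [391.6 144.2] 0.7 [ 0.461 -0.312  0.142]
notched_glass_clear_end call [343.4 157.7] 0.59 [ 0.561 -0.281  0.116]
foot_a call [383.7 193.8] 0.72 [ 0.465 -0.293  0.022]
foot_a call [333.3 445.1] 0.66 [0.509 0.308 0.014]
foo
[... 2796 characters left out ...]
l [257.1 294. ] 0.39 [0.42  0.13  0.007]
loupe call [320.9 186. ] 0.71 [ 0.661 -0.027  0.215]
loupe call [186.4 317. ] 0.65 [0.362 0.307 0.015]
loupe call [194.4 309.4] 0.94 [0.381 0.285 0.026]
loupe call [317.  180.8] 0.88 [ 0.712 -0.023  0.018]
loupe_lens call [186.2 314.7] 0.95 [0.374 0.282 0.137]
loupe_lens call [321.8 184.2] 0.94 [ 0.665 -0.029  0.218]
loupe_lens call [323.4 216.8] 0.97 [ 0.591 -0.032  0.223]
loupe_lens call [162.7 366.4] 0.66 [0.268 0.311 0.222]
loupe_focus call [320.5 182.1] 0.67 [ 0.708 -0.032  0.022]
loupe_focus call [186.7 317.2] 0.59 [0.361 0.307 0.011]
loupe_focus call [341.8 294.2] 0.46 [ 0.42  -0.087  0.013]
[0.169 0.471 0.25 ] [ 0.172  0.985 -0.    -0.   ] 1.9
```

View pics/side1.png

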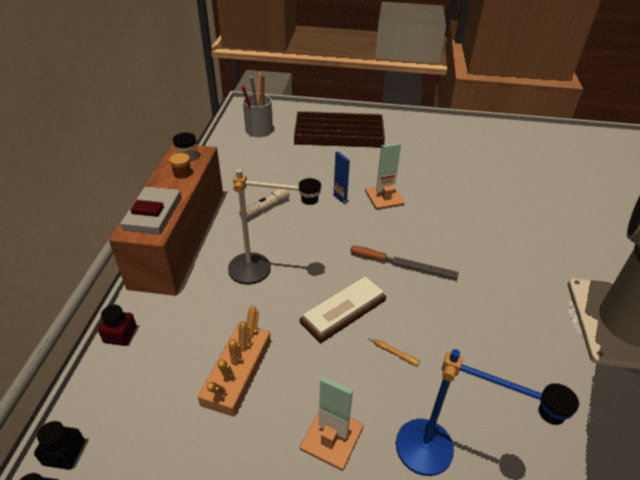

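View pics/top1.png

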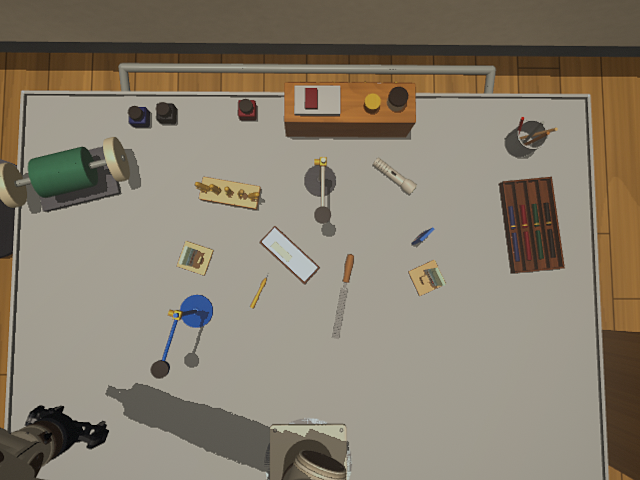

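The candidates for the notched glass in the side view are the glass in the near foot (335,405), the glass in the far foot (388,175), and the blue look-alike (342,177), which is excluded. The loupe wanted is the grey one, with its head at (310,190); the blue one is at (557,400). I'll crop both glasses close up to look for the notch.

Run:
```python
from h import *
np.set_printoptions(precision=3,suppress=True)
p=cam('side'); t=cam('top')
im=p['pixels'][...,::-1]
a=cv2.resize(im[370:475,285:385],(400,420),interpolation=cv2.INTER_CUBIC)
b=cv2.resize(im[135:215,355:420],(341,420),interpolation=cv2.INTER_CUBIC)
cv2.imwrite('pics/crop.png',np.hstack([a,b]))
C=cloud(p);Ct=cloud(t)
def inb(X,c,r,z0,z1): return X[(np.hypot(X[...,0]-c[0],X[...,1]-c[1])<r)&(X[...,2]>z0)&(X[...,2]<z1)]
for nm,c in [('L',(.512,.29)),('R',(.465,-.303))]:
    for cn,X in (('side',C),('top',Ct)):
        for z0,z1 in ((.05,.13),(.112,.135),(.005,.016),(.03,.045)):
            q=inb(X,c,.06,z0,z1)
            if len(q)<4: print(nm,cn,z0,len(q));continue
            m=q.mean(0); u,s,v=np.linalg.svd((q-m)[:,:2],full_matrices=False)
            pr=(q-m)[:,:2]@v.T; print(nm,cn,z0,z1,len(q),m,'dir',np.degrees(np.arctan2(v[0,1],v[0,0])),'ext',np.ptp(pr,axis=0),q[:,2].max())
for cn,X in (('side',C),('top',Ct)):
    q=inb(X,(.591,-.03),.035,.185,.24); print('loupe',cn,len(q),q.mean(0),q.min(0),q.max(0))
    q=inb(X,(.59,-.03),.16,.202,.24); print(' arm',q.min(0),q.max(0))
```

```text
L side 0.05 0.13 978 [0.512 0.294 0.091] dir 162.51385529171566 ext [0.045 0.009] 0.12995231054604595
L side 0.112 0.135 308 [0.512 0.294 0.124] dir 162.39172469325663 ext [0.044 0.007] 0.13497137598720949
L side 0.005 0.016 1522 [0.512 0.303 0.009] dir -164.21436081040133 ext [0.097 0.088] 0.01596128870930698
L side 0.03 0.045 308 [0.515 0.299 0.037] dir 167.91432982744064 ext [0.044 0.023] 0.04494931910035477
L top 0.05 0.13 128 [0.51  0.289 0.089] dir 161.7538710182617 ext [0.043 0.003] 0.12654057063815619
L top 0.112 0.135 39 [0.51  0.289 0.124] dir 161.64276489362152 ext [0.042 0.002] 0.1341417586357824
L top 0.005 0.016 521 [0.51  0.283 0.01 ] dir 171.80972063056117 ext [0.116 0.114] 0.015995517475944094
L top 0.03 0.045 67 [0.509 0.282 0.038] dir 162.45004085213645 ext [0.041 0.018] 0.04417992066431761
R side 0.05 0.13 586 [ 0.463 -0.305  0.091] dir 22.847304787366163 ext [0.046 0.013] 0.1299418139653966
R side 0.112 0.135 180 [ 0.463 -0.305  0.124] dir 22.825519954267826 ext [0.045 0.011] 0.13490222988571102
R side 0.005 0.016 456 [ 0.464 -0.296  0.009] dir -15.568899745472521 ext [0.1   0.098] 0.015833234154628787
R side 0.03 0.045 134 [ 0.463 -0.299  0.038] dir -164.13959980877289 ext [0.044 0.028] 0.04499059077673509
R top 0.05 0.13 142 [ 0.462 -0.303  0.091] dir -156.62953527238028 ext [0.043 0.008] 0.12993082990291874
R top 0.112 0.135 46 [ 0.462 -0.303  0.124] dir -155.32159991501018 ext [0.043 0.005] 0.13451097072131077
R top 0.005 0.016 495 [ 0.461 -0.296  0.01 ] dir 166.82384875731972 ext [0.11  0.114] 0.015950865641333953
R top 0.03 0.045 67 [ 0.459 -0.296  0.038] dir -166.53373854464735 ext [0.041 0.022] 0.04438442204906423
loupe side 526 [ 0.598 -0.024  0.213] [ 0.579 -0.05   0.189] [ 0.626 -0.01   0.224]
 arm [ 0.579 -0.05   0.202] [ 0.727 -0.01   0.235]
loupe top 247 [ 0.597 -0.029  0.222] [ 0.578 -0.047  0.212] [ 0.625 -0.011  0.228]
 arm [ 0.578 -0.047  0.207] [ 0.726 -0.011  0.238]
```

View pics/crop.png

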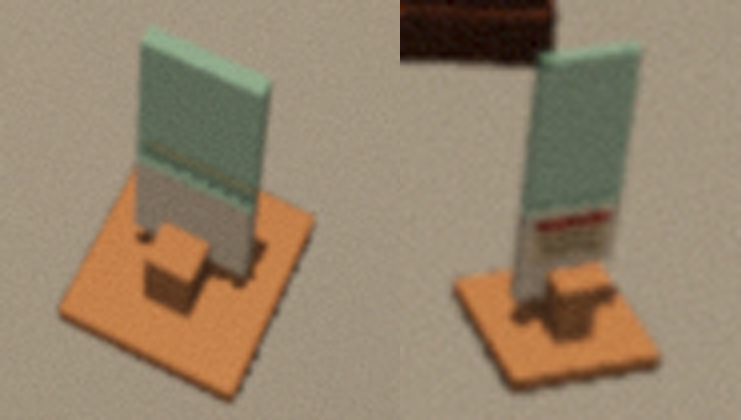

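The far glass at (388,175) is the notched one. In the crop its lower-right corner ends about 14 mm short, near (612,265), below the label face that looks toward the camera. The near glass has both lower corners, so I leave it alone. Moves only give slide and spin about the tool z, so I need to know how the arm treats poses at the edge of its reach before planning the turn. I'll test that in free air, going straight up.

Call:
arm_command --pt "0 0 -6" --pt "0 0 -12" --pt "0 0 -18" --pt "0 0 -24" --pt "0 0 -30" --spin '[0, 0, 0, 0, 0]'

```text
clock: 2.62
eef_pos: [0.1681, 0.4681, 0.5431]
tool_rot: [0.172, 0.985, 0.008, 0.001]
ft_force: [-32.1, -89.2, -2.4]
grip_width: 0.0857
grasp_force: 0.0
```

Call:
arm_command --pt "0 0 -6" --pt "0 0 -12" --pt "0 0 -18" --pt "0 0 -24" --pt "0 0 -30" --spin '[0, 0, 0, 0, 0]'

```text
clock: 3.25
eef_pos: [0.1528, 0.4254, 0.5769]
tool_rot: [0.171, 0.985, 0.034, 0.006]
ft_force: [0.2, -0.8, 0.7]
grip_width: 0.0857
grasp_force: 0.0
```

Run:
```python
from h import *
np.set_printoptions(precision=3,suppress=True)
o=get_obs(); print(o['clock'],o['joint_pos'],o['eef_pos'],o['tool_rot']); print(R.from_quat(o['tool_rot']).as_matrix())
```

```text
3.25 [ 1.226  0.241  0.889  2.149 -0.     1.571] [0.153 0.425 0.577] [0.171 0.985 0.034 0.006]
[[-0.941  0.337  0.023]
 [ 0.338  0.939  0.065]
 [-0.     0.069 -0.998]]
```

The arm tilts a little (4°) at its limit, so poses out of reach trade off orientation. Next I'll see whether that tilt persists and builds up.

Call:
arm_command --pt "0 3 0" --pt "0 6 0" --pt "0 9 0" --pt "0 12 0" --pt "0 15 0" --spin '[0, 0, 0, 0, 0]'

```text
clock: 3.88
eef_pos: [0.196, 0.5458, 0.5454]
tool_rot: [0.171, 0.983, 0.058, 0.01]
ft_force: [-0.6, 0.5, 0.6]
grip_width: 0.0857
grasp_force: 0.0
```

```bash
cat > s.py <<'E'
from h import *
np.set_printoptions(precision=3,suppress=True)
o=get_obs(); print(o['clock'],o['joint_pos'],o['eef_pos'],np.hypot(*o['eef_pos'][:2])); print(R.from_quat(o['tool_rot']).as_matrix())
E
python3 s.py
```

```text
3.875 [1.226 0.506 1.202 2.149 0.    1.571] [0.196 0.546 0.545] 0.5799009462141663
[[-0.941  0.336  0.04 ]
 [ 0.338  0.935  0.11 ]
 [ 0.     0.117 -0.993]]
```

Call:
arm_command --pt "0 0 1" --pt "0 0 2" --pt "0 0 3" --pt "0 0 4" --pt "0 0 5" --spin '[0, 0, 0, 0, 0]'

```text
clock: 4.5
eef_pos: [0.1977, 0.5504, 0.4957]
tool_rot: [0.171, 0.983, 0.058, 0.01]
ft_force: [0.9, 0.2, 0.0]
grip_width: 0.0854
grasp_force: 0.0
```

```bash
python3 s.py
```

```text
4.5 [ 1.226  0.406  0.879  1.927 -0.     1.571] [0.198 0.55  0.496] 0.5848043658867038
[[-0.941  0.336  0.039]
 [ 0.338  0.935  0.11 ]
 [ 0.     0.117 -0.993]]
```

The commanded pose resets to the pose reached, so tilt gained at the limits accumulates in a controlled way. The plan is to grasp tool-down, draw the glass up, tilt the tool outward step by step at the reach limit, then spin the label up. I'll model the planar arm to plan this.

```bash
cat > sim.py <<'E'
import numpy as np
from scipy.optimize import least_squares
P=[.135,.51,.39,.29]
lo=np.array([-1.05,-1.09,-1.99]);hi=np.array([1.87,1.28,2.149])
def fk(q,P=P):
    h,a,b,c=P[:4]; d=q[0]-q[1]; p=d+q[2]
    return np.array([a*np.sin(q[0])+b*np.cos(d)+c*np.cos(p),h+a*np.cos(q[0])-b*np.sin(d)-c*np.sin(p),np.pi/2-p])
def row(q,tgt,W=.56):
    x=fk(q); d=tgt[:2]-x[:2]; n=np.linalg.norm(d); g=x[:2]+d*min(1,.0625/max(n,1e-9))
    f=lambda q:np.r_[fk(q)[:2]-g,W*(fk(q)[2]-tgt[2])]
    return least_squares(f,np.clip(q,lo+1e-6,hi-1e-6),bounds=(lo,hi)).x
def call(q,d,W=.56,n=5):
    """d: total shift (r,z) in m reached at row n linearly"""
    x=fk(q)
    for i in range(1,6): q=row(q,np.r_[x[:2]+np.array(d)*min(i,n)/n,x[2]],W)
    return q
E
python3 - <<'E'
from sim import *
np.set_printoptions(precision=3,suppress=True)
D=[([.241,.005,1.335],(.500,.25,0)),([.241,.889,2.149],(.452,.577,.069)),([.506,1.202,2.149],(.580,.545,.1175)),([.406,.879,1.927],(.585,.496,.117))]
s=least_squares(lambda P:np.concatenate([fk(q,P)[:2]-x[:2] for q,x in D]),P); print(s.x,s.fun)
import sim; sim.P[:]=list(s.x); 
fk0=sim.fk; sim.fk=lambda q,P=None: fk0(q,s.x)
for W in (.3,.56,1):
    q=np.array(D[0][0]); q=call(q,(0,.3),W); q=call(q,(0,.3),W); print(W,q,sim.fk(q)); q=call(np.array(D[1][0]),(.15,.01),W); print(q,sim.fk(q))
E
```

```text
[0.171 0.503 0.39  0.319] [-0.     0.     0.002  0.001  0.001  0.    -0.002 -0.001]
0.3 [0.245 1.06  2.149] [0.465 0.634 0.236]
[0.517 1.27  2.149] [0.589 0.562 0.175]
0.56 [0.243 0.897 2.149] [0.455 0.58  0.076]
[0.505 1.203 2.149] [0.58  0.546 0.119]
1 [0.245 0.847 2.149] [0.451 0.562 0.024]
[0.498 1.165 2.149] [0.575 0.537 0.088]
```

```bash
sed -i 's/^P=.*/P=[.171,.503,.39,.319]/' sim.py
cat > plan.py <<'E'
from sim import *
np.set_printoptions(precision=3,suppress=True)
def beam(q0,sgn,N,goal,zmin=.4,rmin=.25,B=6):
    S=[(0,np.array(q0),[])]
    for k in range(N):
        C=[]
        for _,q,h in S:
            for an in range(0,360,20):
                for m in (.12,.3):
                    d=m*np.array([np.cos(np.radians(an)),np.sin(np.radians(an))])
                    q2=call(q,d); x=fk(q2)
                    if x[1]<zmin or x[0]<rmin: continue
                    C.append((sgn*x[2],q2,h+[(an,m,x.round(3))]))
        C.sort(key=lambda c:-c[0]); S=[];
        for c in C:
            if all(np.linalg.norm(c[1]-s[1])>.1 for s in S): S.append(c)
            if len(S)==B: break
        if S[0][0]>goal: break
    return S[0]
E
cat > run1.py <<'E'
from plan import *
s=beam([.406,.879,1.927],-1,4,.02,zmin=.3,rmin=.3,B=5)
print('inward');[print(a) for a in s[2]]
s=beam([.25,.45,1.771],1,16,1.4)
print('outward');[print(a) for a in s[2]]; print(s[1])
E
time timeout 500 python3 run1.py
```

```text
inward
(240, 0.12, array([0.523, 0.39 , 0.117]))
(220, 0.12, array([0.431, 0.313, 0.117]))
(120, 0.12, array([0.371, 0.417, 0.117]))
(240, 0.12, array([0.311, 0.313, 0.117]))
outward
(80, 0.3, array([0.51 , 0.558, 0.066]))
(100, 0.3, array([0.44 , 0.602, 0.133]))
(100, 0.3, array([0.388, 0.633, 0.201]))
(100, 0.3, array([0.35 , 0.659, 0.269]))
(100, 0.3, array([0.322, 0.682, 0.337]))
(100, 0.3, array([0.301, 0.704, 0.405]))
(100, 0.3, array([0.285, 0.726, 0.473]))
(100, 0.3, array([0.272, 0.748, 0.541]))
(100, 0.3, array([0.261, 0.769, 0.609]))
(100, 0.3, array([0.251, 0.791, 0.675]))
(80, 0.12, array([0.276, 0.814, 0.739]))
(20, 0.3, array([0.472, 0.794, 0.787]))
(20, 0.3, array([0.625, 0.753, 0.842]))
(40, 0.3, array([0.696, 0.737, 0.904]))
(60, 0.3, array([0.706, 0.755, 0.968]))
(60, 0.3, array([0.716, 0.772, 1.031]))
[0.397 1.28  1.423]
real	1m54.361s
user	1m54.623s
sys	0m0.278s
```

Call:
arm_command --pt "-1.5 -1.3 -0.2" --pt "-4.5 -3.9 -0.5" --pt "-8 -6.9 -0.8" --pt "-12 -10.3 -1.2" --pt "-16 -13.8 -1.6" --spin '[0, 0, 0, 0, 0]'

```text
clock: 5.12
eef_pos: [0.3016, 0.3641, 0.4955]
tool_rot: [0.171, 0.984, 0.058, 0.01]
ft_force: [0.3, -0.4, 0.8]
grip_width: 0.0853
grasp_force: 0.0
```

Call:
arm_command --pt "-4 -3.5 -0.4" --pt "-8 -7 -0.8" --pt "-12 -10.5 -1.2" --pt "-16 -14 -1.6" --pt "-20 -17.5 -2" --spin '[0, 0, 0, 0, 0]'

```text
clock: 5.75
eef_pos: [0.4303, 0.1307, 0.4948]
tool_rot: [0.171, 0.983, 0.058, 0.01]
ft_force: [0.1, 0.6, 0.2]
grip_width: 0.0856
grasp_force: 0.0
```

Call:
arm_command --pt "-4 -3.5 -0.4" --pt "-6 -6.5 -0.7" --pt "-6.5 -10.5 -1" --pt "-6 -15 -1.5" --pt "-5.5 -19.5 -2" --spin '[0, 0, 0, 0, 0]'

```text
clock: 6.38
eef_pos: [0.4147, -0.0718, 0.4912]
tool_rot: [0.171, 0.983, 0.059, 0.009]
ft_force: [-0.2, 0.6, 0.9]
grip_width: 0.0854
grasp_force: 0.0
```

Call:
arm_command --pt "0.5 -4.8 -0.5" --pt "1 -9.6 -1.1" --pt "1.5 -14.4 -1.6" --pt "2 -19.2 -2.2" --pt "2.5 -24 -2.8" --spin '[0, 0, 0, 0, 0]'

```text
clock: 7.0
eef_pos: [0.3092, -0.2906, 0.4909]
tool_rot: [0.171, 0.983, 0.059, 0.01]
ft_force: [-0.4, -0.7, -0.4]
grip_width: 0.0853
grasp_force: 0.0
```

```bash
python3 s.py
```

```text
7.0 [-0.825  0.168  0.535  1.994  0.106 -0.483] [ 0.309 -0.291  0.491] 0.4243398825656212
[[-0.941  0.336  0.039]
 [ 0.338  0.934  0.113]
 [ 0.001  0.12  -0.993]]
```

Call:
arm_command --pt "0.7 -4 -3.5" --pt "1.6 -9 -8" --pt "2.6 -14 -14" --pt "3 -18 -20" --pt "3 -18 -26" --spin '[0, 0, 0, 0, 0]'

```text
clock: 7.62
eef_pos: [0.2155, -0.4118, 0.5385]
tool_rot: [0.173, 0.984, 0.036, 0.027]
ft_force: [0.7, -0.1, -0.4]
grip_width: 0.0854
grasp_force: 0.0
```

```bash
cat >> s.py <<'E'
z=R.from_quat(o['tool_rot']).as_matrix()[:,2]
for nm,a in (('n',113.5),('wid',23.5)): print(nm,'tilt deg',np.degrees(np.arcsin(z[0]*np.cos(np.radians(a))+z[1]*np.sin(np.radians(a)))))
E
python3 s.py
```

```text
7.625 [-1.141  0.299  0.849  2.149  0.085 -0.793] [ 0.215 -0.412  0.538] 0.46475647167636996
[[-0.938  0.339  0.066]
 [ 0.343  0.937  0.061]
 [-0.041  0.079 -0.996]]
n tilt deg 1.687445159911842
wid tilt deg 4.840682476441595
```

Call:
arm_command --pt "0 0 -2" --pt "0 0.2 -3.8" --pt "0 0.3 -3.8" --pt "0 0.3 -3.8" --pt "0 0.3 -3.8" --spin '[0, 0, 0, 0, 0]'

```text
clock: 8.25
eef_pos: [0.2133, -0.4033, 0.5516]
tool_rot: [0.173, 0.984, 0.024, 0.035]
ft_force: [-0.5, -0.6, -0.1]
grip_width: 0.0853
grasp_force: 0.0
```

```bash
python3 s.py
python3 - <<'E'
from h import *
np.set_printoptions(precision=4,suppress=True)
t=cam('top');X=cloud(t)
q=X[(np.hypot(X[...,0]-.464,X[...,1]+.307)<.04)&(X[...,2]>.139)&(X[...,2]<.155)]; print(len(q),q.mean(0) if len(q) else '',np.ptp(q,axis=0) if len(q) else '')
o=get_obs(); M=R.from_quat(o['tool_rot']).as_matrix(); 
for tgt in [(.464,-.308,.3),(.464,-.308,.125)]:
  print(tgt,M.T@(np.array(tgt)-o['eef_pos'])*100)
y=M[:,1]; print('y az',np.degrees(np.arctan2(y[1],y[0])))
E
```

```text
8.25 [-1.138  0.271  0.85   2.149  0.086 -0.79 ] [ 0.213 -0.403  0.552] 0.4562450332788039
[[-0.938  0.339  0.078]
 [ 0.342  0.939  0.035]
 [-0.061  0.06  -0.996]]
n tilt deg 0.07223751124547632
wid tilt deg 4.912889006788216
63 [ 0.4618 -0.3063  0.1443] [0.0397 0.0225 0.0119]
(0.464, -0.308, 0.3) [-18.7045  15.9413  27.3554]
(0.464, -0.308, 0.125) [-17.6339  14.8928  44.7912]
y az 70.16436063198195
```

Call:
arm_command --pt "-1 0.9 1.7" --pt "-3 2.6 5.1" --pt "-5 4.3 8.5" --pt "-7 6 12" --pt "-9 7.7 15.4" --spin '[-8, -17, -26, -35, -43]'

```text
clock: 8.93
eef_pos: [0.3363, -0.3561, 0.407]
tool_rot: [-0.202, 0.979, 0.009, 0.042]
ft_force: [0.4, -0.0, -0.6]
grip_width: 0.0853
grasp_force: 0.0
```

Call:
arm_command --pt "-2.7 -0.1 3.5" --pt "-5.4 -0.2 7" --pt "-8.1 -0.4 10.5" --pt "-10.6 -0.5 14" --pt "-12.3 -0.6 16" --spin '[0, 0, 0, 0, 0]'

```text
clock: 9.55
eef_pos: [0.4635, -0.3073, 0.2569]
tool_rot: [-0.2, 0.979, 0.011, 0.041]
ft_force: [0.2, 0.1, 0.8]
grip_width: 0.0855
grasp_force: 0.0
```

```bash
python3 s.py
python3 - <<'E'
from h import *
np.set_printoptions(precision=4,suppress=True)
p=cam('wrist'); cv2.imwrite('pics/wrist1.png',p['pixels'][...,::-1]); X=cloud(p)
m=(np.hypot(X[...,0]-.464,X[...,1]+.307)<.04)
for z0,z1 in ((.13,.142),(.139,.155),(.08,.13)):
  q=X[m&(X[...,2]>z0)&(X[...,2]<z1)]
  if len(q)>5:
    c=q.mean(0); r=cv2.minAreaRect((q[:,:2]*1000).astype(np.float32)); print(z0,len(q),c,q[:,2].max(),r)
o=get_obs(); M=R.from_quat(o['tool_rot']).as_matrix(); y=M[:,1]; print('y az',np.degrees(np.arctan2(y[1],y[0])), 'tool frame of (.463,-.307,.125)',M.T@(np.array((.463,-.307,.125))-o['eef_pos'])*100)
E
```

```text
9.55 [-0.623  0.319  0.127  1.339  0.074 -1.025] [ 0.464 -0.307  0.257] 0.5561597928676296
[[-0.917 -0.392  0.075]
 [-0.391  0.92   0.037]
 [-0.084  0.005 -0.996]]
n tilt deg 0.24521715324549428
wid tilt deg 4.800667284095524
0.13 38 [ 0.4431 -0.3139  0.1368] 0.1419912523959829 ((449.02685546875, -310.04998779296875), (15.78577995300293, 6.631625175476074), 31.178232192993164)
0.139 560 [ 0.4615 -0.3053  0.1437] 0.14560214792273884 ((462.67950439453125, -304.7589111328125), (44.486385345458984, 6.981079578399658), 24.36725616455078)
0.08 109 [ 0.4426 -0.3137  0.108 ] 0.12992497477922493 ((442.6741638183594, -313.8001708984375), (0.5659880638122559, 6.969189643859863), 23.60272789001465)
y az 113.19053490237107 tool frame of (.463,-.307,.125) [ 1.2457 -0.1182 12.9001]
```

View pics/wrist1.png

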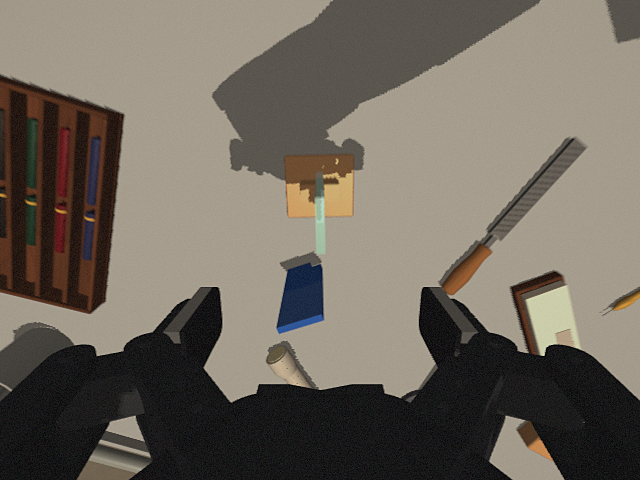

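The glass top sits at pixel (320,210), midway between the open fingers at about columns 215 and 425. The foot is at (320,185), and the blue look-alike at (302,298) is clear of the fingers. I'll descend, close and lift.

Call:
arm_command --pt "0.2 0 2" --pt "0.5 0 5" --pt "0.8 0 8.5" --pt "1.1 0 11.5" --pt "1.3 0 13.3" --spin '[0, 0, 0, 0, 0]'

```text
clock: 10.22
eef_pos: [0.4606, -0.3088, 0.1244]
tool_rot: [-0.199, 0.979, 0.01, 0.041]
ft_force: [-0.3, -0.6, 0.4]
grip_width: 0.0852
grasp_force: 0.0
```

Call:
arm_command --pt "0 0 0" --pt "0 0 0" --pt "0 0 0" --pt "0 0 0" --pt "0 0 0" --spin '[0, 0, 0, 0, 0]' --jaw 0

```text
clock: 10.85
eef_pos: [0.4619, -0.3089, 0.1269]
tool_rot: [-0.2, 0.979, 0.009, 0.042]
ft_force: [-0.3, 1.7, 3.9]
grip_width: 0.0065
grasp_force: 58.6
```

```bash
python3 s.py; python3 -c "
from h import *
o=get_obs();print(o['grip_width'],o['grasp_force'],o['ft_force'],o['ft_torque'])"
```

```text
10.85 [-0.628  0.401 -0.106  1.02   0.075 -1.028] [ 0.462 -0.309  0.127] 0.5556782673297789
[[-0.917 -0.392  0.079]
 [-0.39   0.92   0.035]
 [-0.087  0.001 -0.996]]
n tilt deg 0.02981160034152145
wid tilt deg 4.965622476080798
0.0064566839975177545 58.648054003715515 [-0.32358508  1.71835353  3.94552371] [0.36333924 0.32655695 0.0670634 ]
```

Gripped at 58.6 N with a 6.5 mm opening. I lift straight up in world coordinates, correcting for the small tool tilt.

Call:
arm_command --pt "-0.1 0 -1" --pt "-0.25 0 -3" --pt "-0.5 0 -6" --pt "-0.8 0 -9.5" --pt "-1.15 0 -13.5" --spin '[0, 0, 0, 0, 0]'

```text
clock: 11.48
eef_pos: [0.4613, -0.3091, 0.2625]
tool_rot: [-0.199, 0.979, 0.01, 0.041]
ft_force: [0.7, -0.2, -1.2]
grip_width: 0.0065
grasp_force: 58.4
```

Call:
arm_command --pt "-0.4 0 -4.4" --pt "-0.8 0 -8.8" --pt "-1.15 0 -13.2" --pt "-1.5 0 -17.6" --pt "-1.9 0 -21.5" --spin '[0, 0, 0, 0, 0]'

```text
clock: 12.1
eef_pos: [0.4619, -0.3092, 0.4796]
tool_rot: [-0.199, 0.979, 0.008, 0.042]
ft_force: [0.6, -0.3, -1.4]
grip_width: 0.0061
grasp_force: 58.4
```

```bash
python3 s.py
python3 - <<'E'
from h import *
o=get_obs();print(o['grip_width'],o['grasp_force'],o['ft_force'])
p=cam('side'); u,v=px(p,o['eef_pos']).astype(int); print(u,v)
a=p['pixels'][max(0,v-60):v+90,max(0,u-70):u+80,::-1]; cv2.imwrite('pics/held.png',cv2.resize(a,None,fx=4,fy=4,interpolation=cv2.INTER_CUBIC))
E
```

```text
12.1 [-0.628  0.382  0.799  1.944  0.074 -1.028] [ 0.462 -0.309  0.48 ] 0.5558237572546174
[[-0.917 -0.391  0.08 ]
 [-0.39   0.92   0.034]
 [-0.086 -0.    -0.996]]
n tilt deg -0.05506294049061388
wid tilt deg 4.950815303843465
0.0060877490153946725 58.44751060009003 [ 0.62046936 -0.34949055 -1.39828495]
414 -26
```

View pics/held.png

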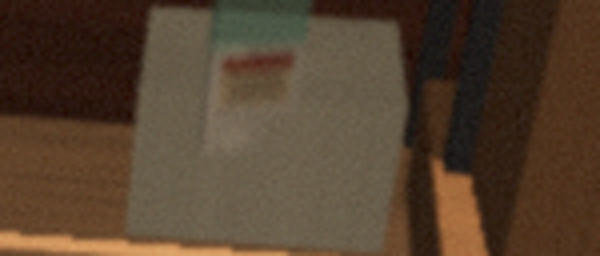

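The glass is held and its notched lower-right corner shows in the crop, around (280,150), below the label stripe at (258,62). Next I plan the tilt with a full 3D model.

```bash
cat > sim3.py <<'E'
import numpy as np
from scipy.optimize import least_squares
from scipy.spatial.transform import Rotation as R
h,a,b,c=.171,.503,.39,.319
lo=np.array([-2.72,-1.05,-1.09,-1.99,-1.42,-3.14]);hi=np.array([2.72,1.87,1.28,2.149,1.44,3.14])
def fk(q):
    d=q[1]-q[2]; p=d+q[3]
    B=np.array([[-np.sin(p),0,np.cos(p)],[0,1,0],[-np.cos(p),0,-np.sin(p)]])
    Z=R.from_euler('z',q[0]).as_matrix()
    M=Z@B@R.from_euler('x',-q[4]).as_matrix()@R.from_euler('z',q[5]).as_matrix()
    w=Z@np.array([a*np.sin(q[1])+b*np.cos(d),0,h+a*np.cos(q[1])-b*np.sin(d)])
    return w+c*M[:,2],M
def row(q,tp,tM,W=.57):
    x,M=fk(q); d=tp-x; g=x+d*min(1,.0625/max(np.linalg.norm(d),1e-9))
    rv=R.from_matrix(tM@M.T).as_rotvec(); an=np.linalg.norm(rv); gM=R.from_rotvec(rv*min(1,.187/max(an,1e-9))).as_matrix()@M
    def f(q):
        y,N=fk(q); return np.r_[y-g,W*R.from_matrix(N@gM.T).as_rotvec()]
    return least_squares(f,np.clip(q,lo+1e-6,hi-1e-6),bounds=(lo,hi),xtol=1e-5,ftol=1e-7).x
PR=[.12,.34,.56,.78,1]
def call(q,sl,sp=0,pr=PR):
    """sl tool-frame total shift m, sp deg"""
    x,M=fk(q)
    for f in pr: q=row(q,x+M@np.array(sl)*f,M@R.from_euler('z',sp*f,degrees=True).as_matrix())
    return q
def tilt(q): return np.degrees(np.arccos(np.clip(-fk(q)[1][2,2],-1,1)))
E
cat > run2.py <<'E'
from sim3 import *; from h import get_obs
np.set_printoptions(precision=3,suppress=True)
o=get_obs(); q0=np.array(o['joint_pos']); x,M=fk(q0); print('check',x-o['eef_pos']); print(np.abs(M-R.from_quat(o['tool_rot']).as_matrix()).max())
S=[(0,q0,[])]; import time; T=time.time()
for k in range(20):
    C=[]
    for _,q,hst in S:
        az=q[0]; er=np.array([np.cos(az),np.sin(az),0])
        for an in (20,50,75,95,115):
            d=.28*(er*np.cos(np.radians(an))+np.array([0,0,np.sin(np.radians(an))]))
            sl=np.round(fk(q)[1].T@d*100); q2=call(q,sl/100); y,_=fk(q2); r=np.hypot(*y[:2])
            if r<.27: continue
            C.append((tilt(q2),q2,hst+[(an,sl.astype(int).tolist(),round(tilt(q2),1),y.round(2))]))
    C.sort(key=lambda t:-t[0]); S=[]
    for t in C:
        if all(np.linalg.norm(t[1]-s[1])>.1 for s in S): S.append(t)
        if len(S)==4: break
    if S[0][0]>84 or time.time()-T>400: break
for l in S[0][2]: print(l)
q=S[0][1]; print(q,np.degrees(np.arctan2(*fk(q)[1][[1,0],2])))
E
timeout 560 python3 run2.py
```

```text
check [ 0.003  0.001 -0.001]
1.249000902703301e-16
(95, [-1, 2, -28], np.float64(8.0), array([ 0.42, -0.27,  0.58]))
(95, [-2, 0, -28], np.float64(11.3), array([ 0.38, -0.24,  0.62]))
(95, [-3, -1, -28], np.float64(14.9), array([ 0.35, -0.21,  0.65]))
(115, [1, 6, -27], np.float64(18.5), array([ 0.29, -0.16,  0.68]))
(95, [-5, -4, -27], np.float64(22.2), array([ 0.29, -0.14,  0.7 ]))
(95, [-6, -6, -27], np.float64(25.9), array([ 0.28, -0.14,  0.72]))
(95, [-7, -7, -26], np.float64(29.6), array([ 0.28, -0.13,  0.74]))
(95, [-8, -8, -25], np.float64(33.3), array([ 0.27, -0.12,  0.76]))
(95, [-9, -9, -25], np.float64(37.0), array([ 0.27, -0.12,  0.78]))
(95, [-10, -11, -24], np.float64(40.6), array([ 0.26, -0.11,  0.8 ]))
(95, [-11, -12, -23], np.float64(44.0), array([ 0.25, -0.11,  0.82]))
(20, [-17, -19, 11], np.float64(46.6), array([ 0.42, -0.19,  0.81]))
(50, [-19, -21, -2], np.float64(49.8), array([ 0.48, -0.22,  0.8 ]))
(50, [-19, -21, 0], np.float64(53.1), array([ 0.53, -0.25,  0.8 ]))
(50, [-19, -21, 2], np.float64(56.6), array([ 0.58, -0.28,  0.79]))
(50, [-19, -21, 3], np.float64(60.0), array([ 0.62, -0.3 ,  0.79]))
(75, [-19, -20, -7], np.float64(63.5), array([ 0.6 , -0.29,  0.83]))
(75, [-19, -20, -6], np.float64(67.0), array([ 0.58, -0.28,  0.86]))
(75, [-19, -20, -4], np.float64(70.5), array([ 0.57, -0.27,  0.88]))
(75, [-19, -20, -2], np.float64(74.0), array([ 0.56, -0.27,  0.91]))
[-0.456  0.239  1.28   1.32   0.032 -0.815] -24.22566422908269
```

Call:
arm_command --pt "1.5 -0.6 -3.4" --pt "4 -1.5 -9.5" --pt "6 -2.3 -15.7" --pt "8 -3 -21.8" --pt "8 -3 -28" --spin '[0, 0, 0, 0, 0]'

```text
clock: 12.78
eef_pos: [0.3656, -0.3374, 0.5725]
tool_rot: [-0.198, 0.978, -0.015, 0.059]
ft_force: [-0.1, 0.5, -0.5]
grip_width: 0.0063
grasp_force: 60.3
```

```bash
cat > seq.py <<'E'
from sim3 import *; from h import get_obs
import sys; np.set_printoptions(precision=3,suppress=True)
o=get_obs(); q=np.array(o['joint_pos']); print(o['clock'],q,'tilt',tilt(q),o['eef_pos'],'gw',o['grip_width'])
for an in map(float,sys.argv[1:]):
    er=np.array([np.cos(q[0]),np.sin(q[0]),0])
    d=.28*(er*np.cos(np.radians(an))+np.array([0,0,np.sin(np.radians(an))]))
    sl=np.round(fk(q)[1].T@d*100); q=call(q,sl/100); y,M=fk(q)
    print(an,sl.astype(int).tolist(),round(tilt(q),1),y.round(2),'head',round(np.degrees(np.arctan2(M[1,2],M[0,2])),1),q)
E
python3 seq.py 95 95 115 95 95 95 95 95 95 95 95 20 50 50 50 50 75 75 75 75 75 75
```

```text
12.775 [-0.792  0.33   0.999  2.149  0.082 -1.187] tilt 6.98058567176692 [ 0.366 -0.337  0.573] gw 0.006300322978230341
95.0 [-2, 1, -28] 10.1 [ 0.34 -0.29  0.61] head -16.6 [-0.78   0.214  0.949  2.149  0.083 -1.169]
95.0 [-3, -1, -28] 13.6 [ 0.31 -0.26  0.64] head -23.4 [-0.758  0.134  0.936  2.149  0.081 -1.143]
115.0 [0, 6, -27] 17.2 [ 0.27 -0.2   0.67] head -27.0 [-0.712 -0.02   0.85   2.149  0.071 -1.094]
95.0 [-4, -4, -27] 20.9 [ 0.26 -0.19  0.69] head -29.0 [-0.673 -0.04   0.898  2.149  0.059 -1.052]
95.0 [-5, -6, -27] 24.6 [ 0.26 -0.18  0.71] head -30.2 [-0.637 -0.05   0.955  2.149  0.046 -1.015]
95.0 [-6, -7, -26] 28.3 [ 0.26 -0.17  0.73] head -30.7 [-0.595 -0.058  1.015  2.149  0.028 -0.975]
95.0 [-7, -9, -26] 32.0 [ 0.26 -0.16  0.76] head -30.9 [-0.571 -0.059  1.078  2.149  0.016 -0.953]
95.0 [-8, -10, -25] 35.7 [ 0.25 -0.15  0.78] head -31.0 [-0.546 -0.059  1.142  2.149  0.003 -0.931]
95.0 [-9, -11, -24] 39.3 [ 0.25 -0.15  0.8 ] head -30.9 [-0.524 -0.059  1.205  2.149 -0.01  -0.914]
95.0 [-9, -13, -23] 42.8 [ 0.24 -0.15  0.82] head -31.0 [-0.554 -0.055  1.27   2.149  0.0
[... 506 characters left out ...]
63]
50.0 [-16, -23, 4] 61.5 [ 0.57 -0.38  0.8 ] head -31.5 [-0.605  0.351  1.28   1.428  0.049 -0.959]
75.0 [-16, -22, -7] 65.0 [ 0.55 -0.36  0.84] head -31.6 [-0.603  0.31   1.28   1.407  0.047 -0.955]
75.0 [-16, -22, -5] 68.5 [ 0.54 -0.35  0.87] head -31.7 [-0.601  0.279  1.28   1.377  0.045 -0.952]
75.0 [-16, -23, -3] 72.0 [ 0.53 -0.35  0.89] head -31.7 [-0.609  0.256  1.28   1.339  0.052 -0.951]
75.0 [-16, -23, -1] 75.4 [ 0.52 -0.35  0.92] head -31.8 [-0.615  0.24   1.28   1.295  0.058 -0.95 ]
75.0 [-16, -23, 0] 78.9 [ 0.51 -0.34  0.94] head -31.9 [-0.621  0.223  1.28   1.251  0.064 -0.947]
75.0 [-16, -23, 2] 82.3 [ 0.51 -0.34  0.96] head -32.0 [-0.627  0.212  1.28   1.202  0.068 -0.944]
```

Call:
arm_command --pt "-0.2 0.1 -3.4" --pt "-0.7 0.3 -9.5" --pt "-1.1 0.6 -15.7" --pt "-1.6 0.8 -21.8" --pt "-2 1 -28" --spin '[0, 0, 0, 0, 0]'

```text
clock: 13.4
eef_pos: [0.3349, -0.2954, 0.6103]
tool_rot: [-0.197, 0.977, -0.04, 0.077]
ft_force: [0.4, -0.6, -0.8]
grip_width: 0.0062
grasp_force: 60.3
```

Call:
arm_command --pt "-0.4 -0.1 -3.4" --pt "-1 -0.3 -9.5" --pt "-1.7 -0.6 -15.7" --pt "-2.3 -0.8 -21.8" --pt "-3 -1 -28" --spin '[0, 0, 0, 0, 0]'

```text
clock: 14.02
eef_pos: [0.3159, -0.2647, 0.6393]
tool_rot: [-0.195, 0.974, -0.065, 0.095]
ft_force: [0.1, 0.2, -0.7]
grip_width: 0.006
grasp_force: 60.3
```

Call:
arm_command --pt "0 0.7 -3.2" --pt "0 2 -9.2" --pt "0 3.4 -15" --pt "0 4.7 -21" --pt "0 6 -27" --spin '[0, 0, 0, 0, 0]'

```text
clock: 14.65
eef_pos: [0.2705, -0.2045, 0.665]
tool_rot: [-0.193, 0.971, -0.088, 0.114]
ft_force: [0.1, 0.6, -1.5]
grip_width: 0.0062
grasp_force: 60.3
```

Call:
arm_command --pt "-0.5 -0.5 -3.2" --pt "-1.4 -1.4 -9.2" --pt "-2.2 -2.2 -15" --pt "-3.1 -3.1 -21" --pt "-4 -4 -27" --spin '[0, 0, 0, 0, 0]'

```text
clock: 15.28
eef_pos: [0.2719, -0.1935, 0.6872]
tool_rot: [-0.191, 0.966, -0.111, 0.134]
ft_force: [0.0, -0.1, -1.0]
grip_width: 0.0061
grasp_force: 60.3
```

Call:
arm_command --pt "-0.6 -0.7 -3.2" --pt "-1.7 -2 -9.2" --pt "-2.8 -3.4 -15" --pt "-3.9 -4.7 -21" --pt "-5 -6 -27" --spin '[0, 0, 0, 0, 0]'

```text
clock: 15.9
eef_pos: [0.2744, -0.1861, 0.7101]
tool_rot: [-0.189, 0.96, -0.134, 0.155]
ft_force: [-0.0, -0.2, -1.1]
grip_width: 0.0063
grasp_force: 60.3
```

```bash
python3 seq.py 95 95 95 95 95 20 50 50
```

```text
15.9 [-0.636 -0.063  0.924  2.149  0.047 -1.016] tilt 23.593314425212128 [ 0.274 -0.186  0.71 ] gw 0.006310566305027037
95.0 [-6, -7, -27] 27.3 [ 0.26 -0.16  0.73] head -30.3 [-0.594 -0.066  0.988  2.149  0.03  -0.975]
95.0 [-7, -8, -26] 31.1 [ 0.26 -0.15  0.75] head -30.5 [-0.552 -0.069  1.052  2.149  0.01  -0.937]
95.0 [-7, -10, -25] 34.7 [ 0.25 -0.15  0.77] head -30.7 [-0.559 -0.068  1.117  2.149  0.013 -0.942]
95.0 [-8, -11, -24] 38.4 [ 0.25 -0.15  0.79] head -30.8 [-0.555 -0.066  1.182  2.149  0.011 -0.938]
95.0 [-9, -12, -23] 41.9 [ 0.24 -0.15  0.81] head -30.8 [-0.546 -0.063  1.247  2.149  0.005 -0.931]
20.0 [-15, -21, 10] 44.5 [ 0.39 -0.24  0.79] head -30.9 [-0.559  0.147  1.28   1.927  0.015 -0.94 ]
50.0 [-16, -22, -3] 47.7 [ 0.45 -0.28  0.79] head -30.9 [-0.561  0.21   1.28   1.809  0.017 -0.941]
50.0 [-16, -23, -1] 51.0 [ 0.5  -0.31  0.79] head -30.9 [-0.572  0.268  1.28   1.693  0.025 -0.947]
```

Call:
arm_command --pt "-0.7 -0.8 -3.2" --pt "-2 -2.4 -9.2" --pt "-3.4 -3.9 -15" --pt "-4.7 -5.5 -21" --pt "-6 -7 -27" --spin '[0, 0, 0, 0, 0]'

```text
clock: 16.52
eef_pos: [0.2757, -0.1776, 0.7329]
tool_rot: [-0.188, 0.954, -0.156, 0.176]
ft_force: [-0.2, 0.2, -0.4]
grip_width: 0.0064
grasp_force: 60.3
```

Call:
arm_command --pt "-0.8 -1 -3.1" --pt "-2.4 -2.7 -8.8" --pt "-3.9 -4.5 -14.6" --pt "-5.5 -6.2 -20.3" --pt "-7 -8 -26" --spin '[0, 0, 0, 0, 0]'

```text
clock: 17.15
eef_pos: [0.2764, -0.1695, 0.7557]
tool_rot: [-0.186, 0.946, -0.176, 0.198]
ft_force: [-0.5, -0.6, -1.1]
grip_width: 0.0062
grasp_force: 60.3
```

Call:
arm_command --pt "-0.8 -1.2 -3" --pt "-2.4 -3.4 -8.5" --pt "-3.9 -5.6 -14" --pt "-5.5 -7.8 -19.5" --pt "-7 -10 -25" --spin '[0, 0, 0, 0, 0]'

```text
clock: 17.77
eef_pos: [0.274, -0.1687, 0.7783]
tool_rot: [-0.184, 0.937, -0.197, 0.22]
ft_force: [-0.4, 0.4, -0.6]
grip_width: 0.0066
grasp_force: 60.3
```

Call:
arm_command --pt "-1 -1.3 -2.9" --pt "-2.7 -3.7 -8.2" --pt "-4.5 -6.2 -13.4" --pt "-6.2 -8.6 -18.7" --pt "-8 -11 -24" --spin '[0, 0, 0, 0, 0]'

```text
clock: 18.4
eef_pos: [0.2717, -0.1666, 0.8008]
tool_rot: [-0.182, 0.928, -0.218, 0.242]
ft_force: [0.1, -0.5, -1.9]
grip_width: 0.0065
grasp_force: 60.3
```

Call:
arm_command --pt "-1.1 -1.4 -2.8" --pt "-3 -4 -7.8" --pt "-5 -6.7 -12.9" --pt "-7 -9.4 -17.9" --pt "-9 -12 -23" --spin '[0, 0, 0, 0, 0]'

```text
clock: 19.02
eef_pos: [0.2693, -0.1637, 0.8229]
tool_rot: [-0.18, 0.918, -0.237, 0.263]
ft_force: [-0.3, 0.2, -0.9]
grip_width: 0.0064
grasp_force: 60.3
```

Call:
arm_command --pt "-1.8 -2.5 1.2" --pt "-5 -7 3.4" --pt "-8.4 -11.8 5.6" --pt "-11.7 -16.4 7.8" --pt "-15 -21 10" --spin '[0, 0, 0, 0, 0]'

```text
clock: 19.65
eef_pos: [0.3068, -0.2028, 0.8067]
tool_rot: [-0.183, 0.925, -0.218, 0.25]
ft_force: [-1.4, -0.3, -1.2]
grip_width: 0.0063
grasp_force: 60.3
```

```bash
python3 seq.py 50 50 50 50 60 75 75 75 75 75 75; python3 seq.py 30 30 30 30 60 60 60 60 60
```

```text
19.65 [-0.642  0.023  1.275  2.149  0.075 -1.007] tilt 38.77660750758969 [ 0.307 -0.203  0.807] gw 0.006278927777879846
50.0 [-15, -23, -6] 41.6 [ 0.35 -0.23  0.79] head -30.1 [-0.648  0.108  1.28   2.021  0.082 -1.007]
50.0 [-15, -23, -4] 44.6 [ 0.41 -0.27  0.79] head -30.2 [-0.649  0.181  1.28   1.895  0.085 -1.004]
50.0 [-15, -23, -3] 47.8 [ 0.46 -0.31  0.78] head -30.4 [-0.65   0.239  1.28   1.781  0.087 -1.   ]
50.0 [-15, -23, -1] 51.2 [ 0.5  -0.34  0.78] head -30.7 [-0.649  0.292  1.28   1.669  0.089 -0.994]
60.0 [-15, -23, -4] 54.6 [ 0.52 -0.36  0.79] head -30.9 [-0.655  0.308  1.28   1.593  0.094 -0.992]
75.0 [-15, -21, -10] 58.1 [ 0.5  -0.35  0.82] head -31.1 [-0.654  0.273  1.28   1.568  0.094 -0.986]
75.0 [-15, -22, -8] 61.5 [ 0.49 -0.34  0.84] head -31.2 [-0.661  0.247  1.28   1.532  0.102 -0.984]
75.0 [-16, -22, -7] 65.0 [ 0.49 -0.33  0.87] head -31.4 [-0.654  0.223  1.28   1.495  0.097 -0.974]
75.0 [-16, -23, -5] 68.5 [ 0.48 -0.33  0.89] head -31.5 [-0.658  0.206  1.28   1.451  0.1   -0.97 ]
75.0 [-16, -23, -3] 72.0 [ 0.48 -0.33  0.91] head -31.7 [-0.66   0.195  1.28   
[... 434 characters left out ...]
002]
30.0 [-14, -23, 7] 47.9 [ 0.56 -0.39  0.72] head -30.6 [-0.647  0.399  1.28   1.619  0.084 -0.998]
30.0 [-14, -23, 8] 51.3 [ 0.62 -0.43  0.7 ] head -30.9 [-0.647  0.485  1.28   1.473  0.085 -0.993]
60.0 [-15, -23, -4] 54.8 [ 0.62 -0.44  0.72] head -31.1 [-0.651  0.471  1.28   1.426  0.088 -0.99 ]
60.0 [-15, -23, -3] 58.3 [ 0.62 -0.44  0.74] head -31.4 [-0.655  0.455  1.28   1.38   0.091 -0.987]
60.0 [-16, -23, -1] 61.8 [ 0.62 -0.44  0.76] head -31.6 [-0.648  0.445  1.28   1.329  0.085 -0.978]
60.0 [-16, -23, 1] 65.3 [ 0.63 -0.44  0.78] head -31.8 [-0.642  0.439  1.28   1.274  0.079 -0.97 ]
60.0 [-16, -23, 3] 68.7 [ 0.63 -0.44  0.8 ] head -32.0 [-0.637  0.438  1.28   1.215  0.074 -0.963]
```

The last call hit a joint corner with both j3 and j4 at their limits, and lost a few degrees of tilt. I'll back out along a reachable line, then keep pulling outward with j4 free.

```bash
cat > seq2.py <<'E'
from sim3 import *; from h import get_obs
import sys; np.set_printoptions(precision=3,suppress=True)
# args: m:angle per call
o=get_obs(); q=np.array(o['joint_pos']); print(o['clock'],q,'tilt',tilt(q),o['eef_pos'],'gw',o['grip_width'])
for s in sys.argv[1:]:
    m,an=map(float,s.split(':'))
    er=np.array([np.cos(q[0]),np.sin(q[0]),0])
    d=m*(er*np.cos(np.radians(an))+np.array([0,0,np.sin(np.radians(an))]))
    sl=np.round(fk(q)[1].T@d*100); q=call(q,sl/100); y,M=fk(q)
    print(s,sl.astype(int).tolist(),round(tilt(q),1),y.round(2),'head',round(np.degrees(np.arctan2(M[1,2],M[0,2])),1),q)
E
python3 seq2.py .26:-29 .28:50 .28:60 .28:60 .28:60; python3 seq2.py .26:-29 .28:30 .28:30 .28:45|tail -3
```

```text
19.65 [-0.642  0.023  1.275  2.149  0.075 -1.007] tilt 38.77660750758969 [ 0.307 -0.203  0.807] gw 0.006278927777879846
.26:-29 [-4, -9, 24] 38.8 [ 0.46 -0.31  0.67] head -29.9 [-0.632  0.115  0.799  1.581  0.069 -0.999]
.28:50 [-15, -23, -6] 42.0 [ 0.52 -0.35  0.71] head -30.2 [-0.637  0.363  1.28   1.757  0.073 -0.998]
.28:60 [-15, -22, -9] 45.4 [ 0.53 -0.36  0.73] head -30.4 [-0.637  0.362  1.28   1.7    0.075 -0.994]
.28:60 [-15, -22, -7] 48.8 [ 0.54 -0.37  0.74] head -30.7 [-0.637  0.363  1.28   1.639  0.076 -0.99 ]
.28:60 [-15, -23, -5] 52.3 [ 0.55 -0.38  0.75] head -30.9 [-0.644  0.368  1.28   1.573  0.082 -0.989]
.28:30 [-15, -23, 4] 42.0 [ 0.57 -0.38  0.68] head -30.2 [-0.626  0.437  1.28   1.683  0.066 -0.991]
.28:30 [-15, -23, 6] 45.4 [ 0.63 -0.43  0.65] head -30.5 [-0.623  0.52   1.28   1.541  0.065 -0.984]
.28:45 [-15, -23, 0] 48.9 [ 0.65 -0.44  0.65] head -30.7 [-0.625  0.541  1.28   1.458  0.067 -0.982]
```

Call:
arm_command --pt "-0.5 -1.1 3" --pt "-1.4 -3 8.2" --pt "-2.2 -5 13.4" --pt "-3.1 -7 18.7" --pt "-4 -9 24" --spin '[0, 0, 0, 0, 0]'

```text
clock: 20.27
eef_pos: [0.4906, -0.3359, 0.6788]
tool_rot: [-0.183, 0.925, -0.219, 0.25]
ft_force: [0.0, -0.5, -0.3]
grip_width: 0.0059
grasp_force: 60.3
```

Call:
arm_command --pt "-1.8 -2.8 -0.7" --pt "-5.1 -7.8 -2" --pt "-8.4 -12.9 -3.4" --pt "-11.7 -18 -4.7" --pt "-15 -23 -6" --spin '[0, 0, 0, 0, 0]'

```text
clock: 20.9
eef_pos: [0.5486, -0.3785, 0.7325]
tool_rot: [-0.18, 0.914, -0.24, 0.272]
ft_force: [0.2, 0.2, -0.7]
grip_width: 0.0063
grasp_force: 61.6
```

```bash
python3 seq2.py .28:60 .28:60 .28:60 .28:60 .28:60 .28:60 .28:60 .28:60 .28:60 .28:60 .28:60
```

```text
20.9 [-0.634  0.361  1.275  1.746  0.071 -0.996] tilt 42.509126071058006 [ 0.549 -0.379  0.732] gw 0.006271297014005535
.28:60 [-15, -22, -8] 45.9 [ 0.53 -0.36  0.73] head -30.6 [-0.634  0.366  1.28   1.687  0.072 -0.992]
.28:60 [-15, -22, -7] 49.3 [ 0.54 -0.37  0.74] head -30.8 [-0.635  0.365  1.28   1.628  0.074 -0.988]
.28:60 [-15, -23, -5] 52.8 [ 0.55 -0.38  0.76] head -31.0 [-0.642  0.369  1.28   1.564  0.08  -0.988]
.28:60 [-16, -23, -4] 56.3 [ 0.56 -0.39  0.77] head -31.2 [-0.637  0.369  1.28   1.502  0.077 -0.98 ]
.28:60 [-16, -23, -2] 59.8 [ 0.58 -0.39  0.79] head -31.4 [-0.633  0.372  1.28   1.438  0.074 -0.974]
.28:60 [-16, -23, 0] 63.3 [ 0.59 -0.4   0.8 ] head -31.5 [-0.63   0.377  1.28   1.371  0.071 -0.967]
.28:60 [-16, -23, 2] 66.7 [ 0.6  -0.41  0.82] head -31.7 [-0.626  0.384  1.28   1.302  0.067 -0.962]
.28:60 [-16, -23, 3] 70.2 [ 0.61 -0.41  0.83] head -31.8 [-0.624  0.387  1.28   1.239  0.065 -0.957]
.28:60 [-16, -23, 5] 73.6 [ 0.62 -0.42  0.85] head -31.9 [-0.621  0.392  1.28   1.174  0.062 -0.952]
.28:60 [-15, -22, 7] 77.0 [ 0.63 -0.42  0.86] head -32.0 [-0.622  0.401  1.28   1.107  0.061 -0.949]
.28:60 [-15, -22, 8] 80.3 [ 0.63 -0.43  0.88] head -32.1 [-0.623  0.406  1.28   1.045  0.061 -0.946]
```

Call:
arm_command --pt "-1.8 -2.6 -1" --pt "-5.1 -7.5 -2.7" --pt "-8.4 -12.3 -4.5" --pt "-11.7 -17.2 -6.2" --pt "-15 -22 -8" --spin '[0, 0, 0, 0, 0]'

```text
clock: 21.52
eef_pos: [0.5669, -0.3895, 0.7462]
tool_rot: [-0.177, 0.903, -0.26, 0.291]
ft_force: [0.5, 0.0, -1.8]
grip_width: 0.0061
grasp_force: 61.7
```

Call:
arm_command --pt "-1.8 -2.6 -0.8" --pt "-5.1 -7.5 -2.4" --pt "-8.4 -12.3 -3.9" --pt "-11.7 -17.2 -5.5" --pt "-15 -22 -7" --spin '[0, 0, 0, 0, 0]'

```text
clock: 22.15
eef_pos: [0.5802, -0.3979, 0.7653]
tool_rot: [-0.174, 0.891, -0.281, 0.312]
ft_force: [0.2, -1.1, -1.3]
grip_width: 0.0065
grasp_force: 61.7
```

Call:
arm_command --pt "-1.8 -2.8 -0.6" --pt "-5.1 -7.8 -1.7" --pt "-8.4 -12.9 -2.8" --pt "-11.7 -17.9 -3.9" --pt "-15 -23 -5" --spin '[0, 0, 0, 0, 0]'

```text
clock: 22.78
eef_pos: [0.5935, -0.4103, 0.7841]
tool_rot: [-0.171, 0.877, -0.302, 0.333]
ft_force: [-0.1, -0.5, -0.6]
grip_width: 0.0062
grasp_force: 61.7
```

Call:
arm_command --pt "-1.9 -2.8 -0.5" --pt "-5.4 -7.8 -1.4" --pt "-9 -12.9 -2.2" --pt "-12.5 -17.9 -3.1" --pt "-16 -23 -4" --spin '[0, 0, 0, 0, 0]'

```text
clock: 23.4
eef_pos: [0.6059, -0.4162, 0.8058]
tool_rot: [-0.167, 0.862, -0.323, 0.354]
ft_force: [-0.1, 0.7, -0.9]
grip_width: 0.0061
grasp_force: 61.7
```

Call:
arm_command --pt "-1.9 -2.8 -0.2" --pt "-5.4 -7.8 -0.7" --pt "-9 -12.9 -1.1" --pt "-12.5 -17.9 -1.6" --pt "-16 -23 -2" --spin '[0, 0, 0, 0, 0]'

```text
clock: 24.02
eef_pos: [0.6184, -0.4229, 0.8276]
tool_rot: [-0.163, 0.846, -0.343, 0.375]
ft_force: [0.7, 0.7, -1.9]
grip_width: 0.0062
grasp_force: 61.7
```

Call:
arm_command --pt "-1.9 -2.8 0" --pt "-5.4 -7.8 0" --pt "-9 -12.9 0" --pt "-12.5 -17.9 0" --pt "-16 -23 0" --spin '[0, 0, 0, 0, 0]'

```text
clock: 24.65
eef_pos: [0.6311, -0.43, 0.8491]
tool_rot: [-0.159, 0.829, -0.363, 0.395]
ft_force: [-0.9, 0.2, -2.1]
grip_width: 0.0063
grasp_force: 61.7
```

```bash
python3 seq2.py .28:60 .28:60 .28:60 .28:60 .28:60
```

```text
24.65 [-0.621  0.37   1.274  1.343  0.062 -0.962] tilt 64.87901817438315 [ 0.631 -0.43   0.849] gw 0.00632105511820346
.28:60 [-16, -23, 2] 68.4 [ 0.6  -0.4   0.83] head -31.8 [-0.62   0.376  1.28   1.282  0.06  -0.958]
.28:60 [-16, -23, 4] 71.8 [ 0.61 -0.41  0.84] head -31.9 [-0.618  0.382  1.28   1.216  0.058 -0.954]
.28:60 [-16, -23, 6] 75.2 [ 0.62 -0.42  0.86] head -32.0 [-0.617  0.39   1.28   1.149  0.056 -0.95 ]
.28:60 [-15, -22, 7] 78.5 [ 0.62 -0.42  0.87] head -32.1 [-0.619  0.395  1.28   1.086  0.057 -0.947]
.28:60 [-15, -22, 9] 81.8 [ 0.63 -0.43  0.89] head -32.2 [-0.62   0.402  1.28   1.022  0.057 -0.944]
```

Call:
arm_command --pt "-1.9 -2.8 0.2" --pt "-5.4 -7.8 0.7" --pt "-9 -12.9 1.1" --pt "-12.5 -17.9 1.6" --pt "-16 -23 2" --spin '[0, 0, 0, 0, 0]'

```text
clock: 25.28
eef_pos: [0.6434, -0.4374, 0.8704]
tool_rot: [-0.155, 0.811, -0.382, 0.415]
ft_force: [-0.1, 0.2, -1.1]
grip_width: 0.0066
grasp_force: 61.7
```

Call:
arm_command --pt "-1.9 -2.8 0.5" --pt "-5.4 -7.8 1.4" --pt "-9 -12.9 2.2" --pt "-12.5 -17.9 3.1" --pt "-16 -23 4" --spin '[0, 0, 0, 0, 0]'

```text
clock: 25.9
eef_pos: [0.655, -0.4446, 0.8915]
tool_rot: [-0.151, 0.792, -0.401, 0.434]
ft_force: [0.2, 0.1, -1.5]
grip_width: 0.0061
grasp_force: 61.7
```

Call:
arm_command --pt "-1.9 -2.8 0.7" --pt "-5.4 -7.8 2" --pt "-9 -12.9 3.4" --pt "-12.5 -17.9 4.7" --pt "-16 -23 6" --spin '[0, 0, 0, 0, 0]'

```text
clock: 26.52
eef_pos: [0.6659, -0.4515, 0.9119]
tool_rot: [-0.147, 0.773, -0.419, 0.452]
ft_force: [0.6, -0.7, -2.0]
grip_width: 0.0062
grasp_force: 61.8
```

Call:
arm_command --pt "-1.8 -2.6 0.8" --pt "-5.1 -7.5 2.4" --pt "-8.4 -12.3 3.9" --pt "-11.7 -17.2 5.5" --pt "-15 -22 7" --spin '[0, 0, 0, 0, 0]'

```text
clock: 27.15
eef_pos: [0.6723, -0.4577, 0.9338]
tool_rot: [-0.143, 0.754, -0.436, 0.47]
ft_force: [-0.4, -0.7, -0.9]
grip_width: 0.0059
grasp_force: 61.8
```

Call:
arm_command --pt "-1.8 -2.6 1.1" --pt "-5.1 -7.5 3" --pt "-8.4 -12.3 5" --pt "-11.7 -17.2 7" --pt "-15 -22 9" --spin '[10, 20, 30, 40, 50]'

```text
clock: 27.78
eef_pos: [0.6782, -0.4633, 0.9547]
tool_rot: [0.187, 0.724, -0.203, 0.633]
ft_force: [-0.2, -0.1, -1.7]
grip_width: 0.0064
grasp_force: 61.8
```

```bash
cat > travel.py <<'E'
from sim3 import *; from h import get_obs
np.set_printoptions(precision=3,suppress=True)
o=get_obs(); q=np.array(o['joint_pos']); x=np.array(o['eef_pos']); M=R.from_quat(o['tool_rot']).as_matrix(); print(o['clock'],q,'tilt',tilt(q),x); print(M)
up=M.T@[0,0,1]; sp=np.degrees(np.arctan2(-up[0],up[1])); print('spin',sp)
Mf=M@R.from_euler('z',sp,degrees=True).as_matrix(); print(Mf)
g=.127-.055
F=np.array([.597,-.029,.150]); tcp=F-g*Mf[:,2]-.0035*Mf[:,1]; print('final tcp',tcp,'tool delta cm now',M.T@(tcp-x)*100)
def ik(p,Mt,q):
    s=least_squares(lambda q:np.r_[fk(q)[0]-p,.57*R.from_matrix(fk(q)[1]@Mt.T).as_rotvec()],np.clip(q,lo+1e-6,hi-1e-6),bounds=(lo,hi)); return s.x,np.abs(s.fun).max()
x0,M0=fk(q); qq=q
for wp in [(.58,-.25,.6),(.54,-.12,.4),(.5,-.1,.22),(.5,-.1,.15),tuple(tcp-.06*Mf[:,2]),tuple(tcp)]:
    qq,e=ik(np.array(wp),Mf,qq); print(np.round(wp,3),qq,'err',round(e,4), 'tool', (M.T@(np.array(wp)-x)*100).round(1))
E
python3 travel.py
```

```text
27.775 [-0.619  0.401  1.274  0.991  0.056 -0.064] tilt 83.26930904718282 [ 0.678 -0.463  0.955]
[[-0.13   0.527  0.84 ]
 [ 0.014  0.848 -0.53 ]
 [-0.991 -0.057 -0.117]]
spin 93.28659343342316
[[ 0.533  0.099  0.84 ]
 [ 0.846 -0.063 -0.53 ]
 [-0.     0.993 -0.117]]
final tcp [0.536 0.009 0.155] tool delta cm now [ 81.79   37.154 -27.592]
[ 0.58 -0.25  0.6 ] [-0.254 -0.132 -0.215  0.041 -0.306  1.608] err 0.0 tool [ 36.7  14.9 -15.4]
[ 0.54 -0.12  0.4 ] [ 0.178 -0.069 -0.717 -0.49  -0.734  1.678] err 0.0 tool [ 57.3  25.  -23.3]
[ 0.5  -0.1   0.22] [ 0.289  0.359 -1.044 -1.226 -0.844  1.704] err 0.0 tool [ 75.7  25.6 -25.6]
[ 0.5  -0.1   0.15] [ 0.289  0.646 -1.081 -1.55  -0.844  1.704] err 0.0 tool [ 82.6  26.  -24.8]
[0.486 0.041 0.162] [ 0.767  0.591 -0.923 -1.054 -1.303  2.016] err 0.0 tool [ 81.8  37.2 -33.6]
[0.536 0.009 0.155] [ 0.587  0.617 -0.874 -1.211 -1.134  1.826] err 0.0 tool [ 81.8  37.2 -27.6]
```

Tilt is 83°, so the glass is about 7° from level, and the grip is steady. Now I travel down toward the loupe's -y side while spinning the label up.

Call:
arm_command --pt "2 0.7 -0.6" --pt "6.5 2.3 -1.9" --pt "11.4 4 -3.3" --pt "16.4 5.8 -4.8" --pt "21.4 7.6 -6.2" --spin '[8, 18, 28, 38, 50]'

```text
clock: 28.4
eef_pos: [0.6366, -0.3629, 0.7426]
tool_rot: [0.464, 0.586, 0.071, 0.66]
ft_force: [0.3, 0.5, -1.2]
grip_width: 0.0063
grasp_force: 61.8
```

Call:
arm_command --pt "4.5 -2.6 -1.4" --pt "9 -5.3 -2.9" --pt "13.5 -7.9 -4.3" --pt "18 -10.6 -5.8" --pt "22.5 -13.2 -7.2" --spin '[9, 18, 27, 36, 43]'

```text
clock: 29.02
eef_pos: [0.5841, -0.257, 0.5006]
tool_rot: [0.646, 0.376, 0.308, 0.589]
ft_force: [0.4, -0.2, -1.2]
grip_width: 0.0066
grasp_force: 61.8
```

```bash
sed -i 's/^for wp in .*/for wp in [(.53,-.09,.18),(.53,-.05,.16),tuple(tcp)]:/' travel.py; python3 travel.py
```

```text
29.025 [-0.299 -0.178 -0.677 -0.378 -0.262  1.556] tilt 83.29404794949829 [ 0.584 -0.257  0.501]
[[ 0.528  0.123  0.84 ]
 [ 0.848 -0.023 -0.53 ]
 [-0.046  0.992 -0.117]]
spin 2.6437135249933004
[[ 0.533  0.099  0.84 ]
 [ 0.846 -0.062 -0.53 ]
 [ 0.     0.993 -0.117]]
final tcp [0.536 0.009 0.155] tool delta cm now [ 21.634 -35.498 -14.093]
[ 0.53 -0.09  0.18] [ 0.293  0.524 -0.99  -1.337 -0.847  1.704] err 0.0 tool [ 12.8 -32.9  -9.6]
[ 0.53 -0.05  0.16] [ 0.426  0.596 -0.961 -1.347 -0.978  1.746] err 0.0 tool [ 16.3 -34.9 -11.5]
[0.536 0.009 0.155] [ 0.587  0.618 -0.874 -1.213 -1.134  1.825] err 0.0 tool [ 21.6 -35.5 -14.1]
```

Call:
arm_command --pt "1.8 -4.6 -1.3" --pt "3.7 -9.5 -2.8" --pt "5.6 -14.4 -4.2" --pt "7.5 -19.3 -5.6" --pt "9.3 -24 -7" --spin '[2.5, 2.5, 2.5, 2.5, 2.5]'

```text
clock: 29.65
eef_pos: [0.5634, -0.1354, 0.2741]
tool_rot: [0.657, 0.361, 0.315, 0.581]
ft_force: [1.4, 0.1, -0.6]
grip_width: 0.0064
grasp_force: 61.8
```

Call:
arm_command --pt "1.2 -3.5 -1" --pt "2 -6.5 -1.8" --pt "2.5 -8.5 -2.3" --pt "2.5 -9 -2.4" --pt "2.5 -9 -2.4" --spin '[0, 0, 0, 0, 0]'

```text
clock: 30.28
eef_pos: [0.571, -0.0916, 0.1883]
tool_rot: [0.661, 0.359, 0.309, 0.582]
ft_force: [0.2, -0.1, -1.3]
grip_width: 0.0064
grasp_force: 61.8
```

```bash
python3 travel.py
python3 - <<'E'
from h import *
np.set_printoptions(precision=4,suppress=True)
p=cam('side'); t=cam('top')
cv2.imwrite('pics/pre.png',np.hstack([cv2.resize(p['pixels'][120:300,220:420],(400,360)),cv2.resize(t['pixels'][160:300,260:400],(360,360))])[...,::-1])
for c in (p,t):
  for th in ('notched_glass_label','loupe_lens'):
    for d in landmark_of(c,th)[:3]: print(th,np.array(d['centre']),round(d['confidence'],2),w(c,d['centre']), atz(c,d['centre'],.16 if 'label' in th else .19))
E
```

```text
30.275 [ 0.19   0.659 -1.086 -1.562 -0.767  1.689] tilt 82.4731763030104 [ 0.571 -0.092  0.188]
[[ 0.551  0.114  0.826]
 [ 0.834 -0.064 -0.548]
 [-0.01   0.991 -0.131]]
spin 0.5492080058914313
[[ 0.553  0.109  0.826]
 [ 0.833 -0.072 -0.548]
 [ 0.     0.991 -0.131]]
final tcp [0.537 0.011 0.156] tool delta cm now [ 6.694 -4.25  -7.977]
[ 0.53 -0.09  0.18] [ 0.308  0.509 -0.973 -1.274 -0.883  1.732] err 0.0 tool [-2.1 -1.3 -3.4]
[ 0.53 -0.05  0.16] [ 0.438  0.581 -0.943 -1.276 -1.009  1.782] err 0.0 tool [ 1.2 -3.5 -5.3]
[0.537 0.011 0.156] [ 0.596  0.604 -0.852 -1.12  -1.161  1.88 ] err 0.0 tool [ 6.7 -4.3 -8. ]
notched_glass_label [297.2 171.1] 0.95 [ 0.6343 -0.121   0.1817] [ 0.6399 -0.152   0.16  ]
loupe_lens [312.4 197.1] 0.71 [ 0.5904 -0.0171  0.205 ] [ 0.5932 -0.0366  0.19  ]
loupe_lens [550.1 412.1] 0.66 [0.2743 0.3324 0.2126] [0.2646 0.3182 0.19  ]
notched_glass_label [364.6 201.2] 0.64 [ 0.6329 -0.1278  0.1818] [ 0.6364 -0.1303  0.16  ]
notched_glass_label [421.6 237.9] 0.57 [ 0.5552 -0.2717  0.1157] [ 0.5511 -0.2619  0.16  ]
loupe_lens [166.8 365.1] 0.7 [0.271  0.3026 0.2233] [0.2664 0.3107 0.19  ]
loupe_lens [323.  216.2] 0.58 [ 0.5924 -0.0311  0.2235] [ 0.5969 -0.0323  0.19  ]
```

View pics/pre.png

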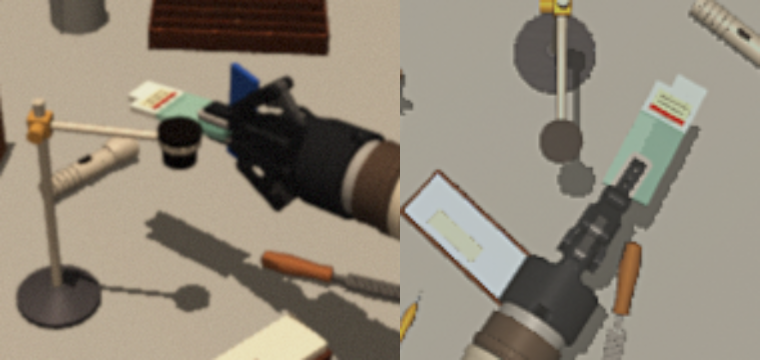

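The label is up, with its stripe and the notched corner visible (right panel, around (675,105)), and the glass is clear of the loupe at (560,140). Next I lower it and slide it sideways under the lens.

Call:
arm_command --pt "0.4 -1.2 -0.7" --pt "1.3 -2.6 -2" --pt "2.8 -3.8 -4" --pt "4.6 -4.2 -6" --pt "6 -4.2 -7.5" --spin '[0.5, 0.5, 0.5, 0.5, 0.5]'

```text
clock: 31.2
eef_pos: [0.5369, 0.0032, 0.1559]
tool_rot: [0.662, 0.356, 0.312, 0.581]
ft_force: [0.5, -0.4, -0.6]
grip_width: 0.006
grasp_force: 61.9
```

Call:
arm_command --pt "0.4 0 -0.4" --pt "0.4 0 -0.4" --pt "0.4 0 -0.4" --pt "0.4 0 -0.4" --pt "0.4 0 -0.4" --spin '[0, 0, 0, 0, 0]'

```text
clock: 31.82
eef_pos: [0.5359, 0.0072, 0.1562]
tool_rot: [0.663, 0.356, 0.311, 0.581]
ft_force: [-0.8, -0.2, -1.1]
grip_width: 0.0059
grasp_force: 61.9
```

```bash
cat > fin.py <<'E'
from h import *
np.set_printoptions(precision=4,suppress=True)
o=get_obs(); M=R.from_quat(o['tool_rot']).as_matrix(); x=np.array(o['eef_pos']); print(o['clock'],x,o['joint_pos'],o['joint_vel'],o['ft_force'])
print(M); lab=x+.072*M[:,2]+.0035*M[:,1]; print('label by tcp',lab)
p=cam('side'); t=cam('top')
cv2.imwrite('pics/fin%d.png'%int(o['clock']*10),np.hstack([cv2.resize(p['pixels'][130:260,220:400],(415,300)),cv2.resize(t['pixels'][160:300,260:400],(300,300))])[...,::-1])
for c in (p,t):
    for d in landmark_of(c,'notched_glass_label')[:2]: print(np.array(d['centre']),round(d['confidence'],2),atz(c,d['centre'],lab[2]))
X=cloud(p); m=(np.abs(X-lab)<[.03,.03,.02]).all(-1); q=X[m]; print('side pts near label',len(q),q.mean(0) if len(q) else '')
F=np.array([.597,-.030,.150]); print('delta tool cm',M.T@(F-lab)*100)
E
python3 fin.py
```

```text
31.825 [0.5359 0.0072 0.1562] [ 0.4979  0.7495 -1.0775 -1.5508 -1.0682  1.8129] [0.0046 0.0003 0.0015 0.001  0.0006 0.0004] [-0.7695 -0.1626 -1.0756]
[[ 0.5533  0.1101  0.8257]
 [ 0.833  -0.0716 -0.5487]
 [-0.0013  0.9913 -0.1313]]
label by tcp [ 0.5957 -0.0326  0.1502]
[342.4 190.8] 0.98 [ 0.5478 -0.1165  0.1502]
[308.6 219.7] 0.74 [ 0.5974 -0.0229  0.1502]
[318.2 218.7] 0.68 [ 0.5963 -0.0226  0.1502]
[421.6 237.3] 0.65 [ 0.5534 -0.2641  0.1502]
side pts near label 531 [ 0.5956 -0.0276  0.1497]
delta tool cm [ 0.283  -0.0252 -0.0323]
```

```bash
ls pics | grep fin
```

```text
fin318.png
```

View pics/fin318.png

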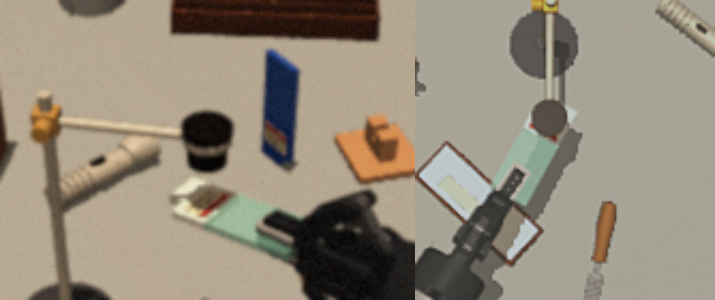

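The label, face up at about (205,200) in the left panel, lies directly under the loupe at (207,140). The top view shows the loupe covering the label at (550,118). The arm is still, so I'm handing in.

```bash
python3 -c "
from workcell import *
print(job_done())"
```

```text
the job is handed in; nothing more can be done
None
```

I handed the job in with the notched glass held still under the loupe, gripped by its clear end: label up, about 7° off level, centred roughly 40 mm below the lens to within a few mm by my measurements. No verdict came back.

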